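# Hang the screw cup in the notch of the bin's rail

## Robot

A 6-joint arm with a two-finger parallel gripper is mounted at the origin on the work surface. World frame = base frame: x ahead of the robot, y to its left, z up, the work surface at z = 0. Lengths are in m, angles in rad, forces in N, time in s.
With the tool pointing down it reaches from about 0.25 to 0.775 m from the base axis. Payload 4 kg.
Tool frame: the origin (TCP) lies between the finger pads; the fingertips stand 14 mm ahead of it and the grasp point (between the pads) lies 5 mm behind it (robot.tips_ahead is the distance from the TCP to the fingertips, in m); z points along the fingers, y is the direction in which the jaws open and shut (so a half turn about z gives the same grasp; the last joint's range is limited). The gripper opens to 94 mm and grips with 3 to 60 N. Pads are 16 mm wide; open, the fingers measure 119 mm over their backs; the gripper's body (75 mm by 177 mm) begins 78 mm behind the grasp point.
Start: joints at [-1.266, 0.087, 1.371, -0, 1.684, -0.103], TCP at [0.218, -0.505, 0.22] pointing down, gripper open.
Joint ranges: [-3.1, 3.1], [-0.76, 2.03], [0.27, 2.55], [-1.08, 4.22], [0.17, 2.65], [-2.57, 2.57]. Speed limits (rad/s): [2.79, 2.79, 3.14, 3.14, 3.14, 3.14].

## Interface

Orientations are given as [roll, pitch, yaw] about the fixed x, y, z axes, in that order (R = Rz(yaw) Ry(pitch) Rx(roll)).
In Python, from bench import robot, optics, job gives the robot as it stands.
- The arm moves only by the tool apply_moves, never from a script. Its argument "moves" is a list of rows, each a list of 3 entries, a list of its own where there are three numbers: the shift along the tool's x, y, z in cm, then the turn, a rotation vector about the tool's x, y, z in rad, then the opening, from 0 (shut) to 1 (fully open). In form: [[[tx, ty, tz], [rx, ry, rz], grip], ...]. A call has exactly 10 rows; each row is the pose to reach, as a shift and turn from the pose commanded when the call began, along the tool's axes at that moment; what a row does not reach only later rows make up. A row lasts 1/12 s, in which the tool goes at most 41.7 mm and 7.16 degrees, less where a joint would pass 70% of its speed; a pose out of reach is approached as far as the arm can. A call with a gripper value outside its range is refused whole. The fingers move at their own pace and stop on an object; the grip force is fixed at half the most. Time passes only in rows, so rows that repeat a pose let the fingers close, or fill a call up. It gives the time, the measured TCP pose, the force and the opening at its end, in the units of the state.
- robot.get_obs(): the state, without advancing time (a new reading comes with each control period).
- optics.snapshot(name): name is "scene" or "top" or "wrist"; returns the picture (384x512x3 uint8, red, green, blue); there is no depth.
- optics.get_calibration(name): a dict with "fx", "fy", "cx", "cy" (pixels), "k1" (the pictures are not rectified: a ray, as slopes to the right and down, at radius r is drawn at 1 + k1 r^2 times it, then the intrinsics apply), "rvec" (rotation vector, rad) and "tvec" (3), from world to camera coordinates, as OpenCV has them. Camera axes: x right, y down, z forward; pixel columns grow to the right and rows downward; lengths in m; the calibration is good to about 2 mm. A picture is of the moment at which its call begins: read the wrist's pose just before it. get_calibration takes no time and is no camera call; for the wrist camera it gives the pose at the moment of the call.
- job.close_job(): hands the job in, once; it reports no verdict.
The state is a dict: "time": time; "joint_positions": joint angles; "qvel": joint speeds; "joint_torque": joint torques, N m; "tool_pos": TCP position; "ee_rot": TCP orientation; "wrist_force": force on the tool from outside, world axes, zero at the start; "wrist_torque": the same for the moment, N m; "width": finger opening in m.
Only numpy, scipy, OpenCV 4.12 (cv2) and the standard library are available. Lean on these libraries where they do the work, as an engineer would, in place of code of your own. Each camera call takes 0.05 s, during which the arm holds its last target.

## Task

Pick up the small white hook-on screw cup and hang it by its own hook on the outside of the grey parts bin, over the black rail on the bin's front wall, with the hook sunk fully into the rail's notch so that the cup cannot slide along; let go of it there. The notch can be anywhere along the middle part of the rail, so find it by eye and by feel, sliding the hook gently along the rail: never press the cup against bin or rail harder than 25 N. Leave the mouse, the socket holder and the hex key alone.

Things in the scene. Friction and masses are not known exactly. Their poses are not given: they have to be found in the camera images.
- cup_center (a point): Centre (half-way up) of the open-topped white plastic screw cup; loose, 60 to 130 g, upright on the board at the start. Body 44 mm (own x) by 50 mm (own y) by 60 mm tall (z up), walls 3 mm; its +x face carries the hook. Easy grasp: from above, across the plain side faces 50 mm apart (closing along own y).
- cup_slot (a point): Middle of the roof of the slot in the cup's hook: 28 mm in +x, 40 mm in +z from cup_center, same axes. The hook is 20 mm wide (y), centred on the +x face (x = 22 mm from cup_center): up that face, over (5 mm thick roof strap), then down as a 4 mm tongue ending 20 mm below this point. Slot 12 mm wide in x. When the cup hangs, this point lies on the rail.
- rail_mid (a point): Middle of the bin's front wall, in its mid plane, at the notch floor's height. Axes: z up, x into the bin, y along wall and rail. The black rail over the wall is 8 mm thick in x (4 each side), its top 10 mm above this point. The cup hangs on its -x side, hook pointing +x. With the hook seated in the notch, cup_slot is level with this point; elsewhere on the rail it stays 10 mm higher.
- bin: Fixed grey open bin, 140 (x) by 200 (y) by 100 mm tall, wall 4 mm; origin at centre of its underside, front wall with rail at x = -68 mm, facing the robot. The rail is 140 mm long with one notch, 24 mm long and 10 mm deep, in its middle. It is pushed along the wall to an unmeasured place, notch centre up to 30 mm either way along y from rail_mid, and stays there under 80 N.
- cup: The same cup, its origin at the centre of its underside, 30 mm below cup_center; same axes.
- mouse_center (a point): White computer mouse, 98 by 56 by 32 mm, loose bystander; point on its mid axis, 18 mm above its underside.
- holder_center (a point): Black socket holder, 26 by 52 by 36 mm (two short tubes on a block), loose bystander; point at its centre.
- hex_key_center (a point): Steel L-shaped hex key lying flat, 85 by 28 mm, 5 mm thick, loose bystander; point at the middle of its long leg.

How it is judged:
On the way, in this order (a step that is already met when the one before it is completed fails the run):
1. the cup is lifted clear of the board (height (world z) of cup_center above 0.06 m), for 0.1 s.
2. the hook is over the rail, sunk into the notch (z of cup_slot in the frame of rail_mid between -0.004 and 0.004 m and x of cup_slot in the frame of rail_mid between -0.007 and 0.007 m and y of cup_slot in the frame of rail_mid between -0.035 and 0.035 m and angle between cup_center's own z axis and vertical below 0.25 rad), for 0.2 s.
At the end, for the whole second after the job is handed in: The cup hangs at rest outside the bin, hook in the rail's notch: the slot roof is within 4 mm of the notch floor's height, 7 mm of the wall's mid plane and 35 mm of the wall's middle along it; the cup leans less than 0.25 rad and is carried by the bin (all of step 2 and linear speed of cup below 0.02 m/s and angular speed of cup below 0.2 rad/s and contact force between cup and bin above 0.2 N); the robot touches nothing.
It fails at once if the cup is pressed against the bin or its rail with more than 25 N (contact force between cup and bin above 25 N).
It fails at once if the mouse is pushed about (more than 20 mm) (distance of mouse_center from where it was at the start of the episode above 0.02 m).
It fails at once if the socket holder is pushed about (more than 20 mm) (distance of holder_center from where it was at the start of the episode above 0.02 m).
It fails at once if the hex key is pushed about (more than 20 mm) (distance of hex_key_center from where it was at the start of the episode above 0.02 m).
It also fails if it takes over 64 s, if anything falls off the work surface, if the arm or the gripper's body presses on something with over 40 N, if the wrist force passes 120 N, or if a joint passes its speed limit or range.

## Working session

There is one attempt and no reset: what is moved stays moved. The work goes in short steps, Python scripts to look and compute and a tool call to move; the robot and the scene stay as the last step left them, time stands still between calls to the robot, and variables do not carry over. Pictures are saved under pics/ and viewed, and the job is handed in when it is done.

Besides the shell and the picture viewer there is one more tool, called after "Request:" as name([rows], argument=value, ...), one row to a line, values as JSON. apply_moves: Moves the arm, as the interface text tells. Its arguments: {"type":"object","properties":{"moves":{"type":"array"}},"required":["moves"]}

```bash
mkdir -p pics; ls; python3 - <<'E'
from bench import robot, optics, job
import cv2
o=robot.get_obs(); print(o)
for n in ["scene","top","wrist"]:
    print(n,optics.get_calibration(n))
    im=optics.snapshot(n); cv2.imwrite(f"pics/{n}0.png",im[:,:,::-1])
E
```

```text
pics
{'time': 0.0, 'joint_positions': array([-1.26606134e+00,  8.79085712e-02,  1.37221755e+00, -2.85343548e-05,
        1.68360210e+00, -1.03101274e-01]), 'qvel': array([-2.45220197e-03,  4.50056633e-05, -1.08685176e-05,  3.10727625e-04,
       -5.42169852e-04,  5.26695884e-04]), 'joint_torque': array([ 4.47097264e-04, -3.40178490e+01, -3.02432585e+01,  7.18663540e-02,
        3.29918484e-02, -1.96883484e-04]), 'tool_pos': array([ 0.21797481, -0.50440375,  0.21834815]), 'ee_rot': array([-3.13946551e+00, -1.91580598e-04,  4.07832876e-01]), 'wrist_force': array([ 0.52911398,  0.18790572, -0.40553015]), 'wrist_torque': array([ 0.03711857, -0.05018684,  0.04060351]), 'width': 0.09420695303234226}
scene {'fx': 467.9937142361921, 'fy': 467.9937142361921, 'cx': 259.80260364218105, 'cy': 198.16697886623447, 'k1': 0.0017863689790454905, 'rvec': array([ 2.07339371,  1.74038798, -0.47501439]), 'tvec': array([-0.14534593, -0.4267758 ,  1.26708831])}
top {'fx': 404.15567416688543, 'fy': 404.15567416688543, 'cx': 256.644509104733, 'cy': 198.45548127885658, 'k1': -0.054548947746530387, 'rvec': array([ 2.15192224, -2.09567405,  0.1642136 ]), 'tvec': array([0.06130002, 0.56916161, 0.7767869 ])}
wrist {'fx': 264.97409820068395, 'fy': 264.97409820068395, 'cx': 256.4795302948608, 'cy': 192.06230989949665, 'k1': 0.006463210533877882, 'rvec': array([-2.45539255,  1.61422379,  0.19425688]), 'tvec': array([-0.54982469, -0.02489013,  0.39022001])}
```

View pics/scene0.png

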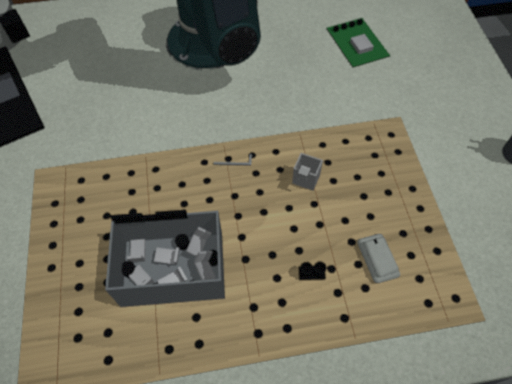

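View pics/top0.png

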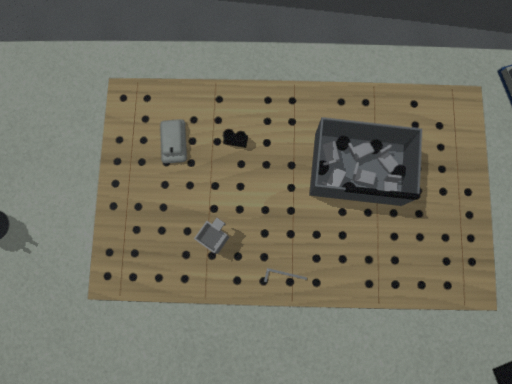

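View pics/wrist0.png

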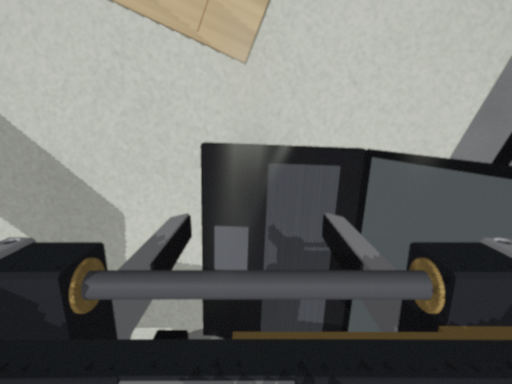

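The scene and top views show the bin (top ~367,162), cup (top ~213,236, hook toward upper right), mouse (174,142), holder (235,138) and hex key (287,274). Next I'll zoom in and measure.

```bash
cat > h.py <<'E'
import numpy as np, cv2
from scipy.spatial.transform import Rotation as Ro
def ray(c,uv):
    K=np.array([[c['fx'],0,c['cx']],[0,c['fy'],c['cy']],[0,0,1]])
    p=cv2.undistortPoints(np.array([[uv]],float),K,np.array([c['k1'],0,0,0,0.]))[0,0]
    R=Ro.from_rotvec(c['rvec']).as_matrix()
    return -R.T@c['tvec'], R.T@np.array([p[0],p[1],1])
def onz(c,uv,z):
    o,d=ray(c,uv); return o+d*(z-o[2])/d[2]
def proj(c,P):
    K=np.array([[c['fx'],0,c['cx']],[0,c['fy'],c['cy']],[0,0,1]])
    return cv2.projectPoints(np.array(P,float).reshape(-1,1,3),c['rvec'],c['tvec'],K,np.array([c['k1'],0,0,0,0.]))[0][:,0]
def tri(c1,u1,c2,u2):
    (o1,d1),(o2,d2)=ray(c1,u1),ray(c2,u2)
    A=np.stack([d1,-d2],1); s=np.linalg.lstsq(A,o2-o1,rcond=None)[0]
    a,b=o1+s[0]*d1,o2+s[1]*d2
    return (a+b)/2,np.linalg.norm(a-b)
E
python3 - <<'E'
from h import *
from bench import optics
t=optics.get_calibration("top")
for n,uv,z in [("cup",(210,236),.06),("hook",(218,225),.075),("bin1",(318,122),.1),("bin2",(420,128),.1),("bin3",(418,203),.1),("bin4",(313,197),.1),("hex",(287,274),.003),("corner",(92,300),0),("c2",(495,310),0)]: print(n,onz(t,uv,z).round(3))
im=cv2.imread("pics/top0.png")
def crop(im,x,y,w,h,s,n): cv2.imwrite(n,cv2.resize(im[y:y+h,x:x+w],None,fx=s,fy=s,interpolation=cv2.INTER_CUBIC))
crop(im,185,205,60,60,10,"pics/t_cup.png"); crop(im,305,110,125,100,6,"pics/t_bin.png")
im=cv2.imread("pics/scene0.png")
crop(im,280,140,60,60,10,"pics/s_cup.png"); crop(im,100,200,130,60,6,"pics/s_bin.png")
E
```

```text
cup [0.487 0.167 0.06 ]
hook [0.508 0.15  0.075]
bin1 [ 0.716 -0.042  0.1  ]
bin2 [ 0.709 -0.245  0.1  ]
bin3 [ 0.558 -0.234  0.1  ]
bin4 [ 0.564 -0.033  0.1  ]
hex [0.416 0.009 0.003]
corner [0.349 0.42  0.   ]
c2 [ 0.351 -0.43   0.   ]
```

View pics/t_cup.png

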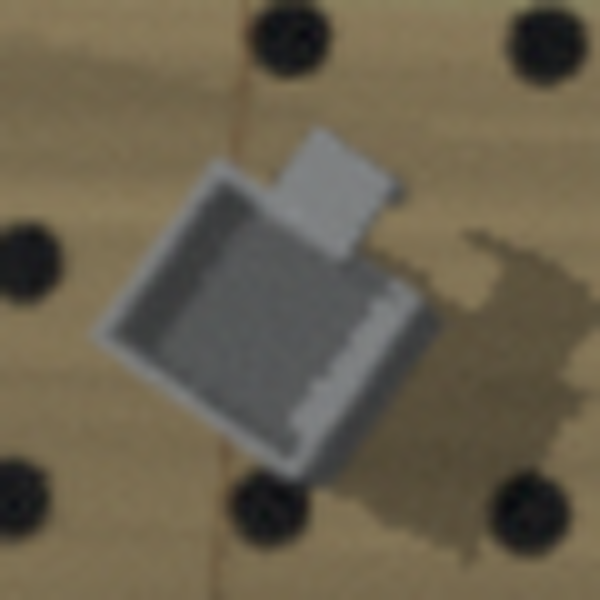

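View pics/t_bin.png

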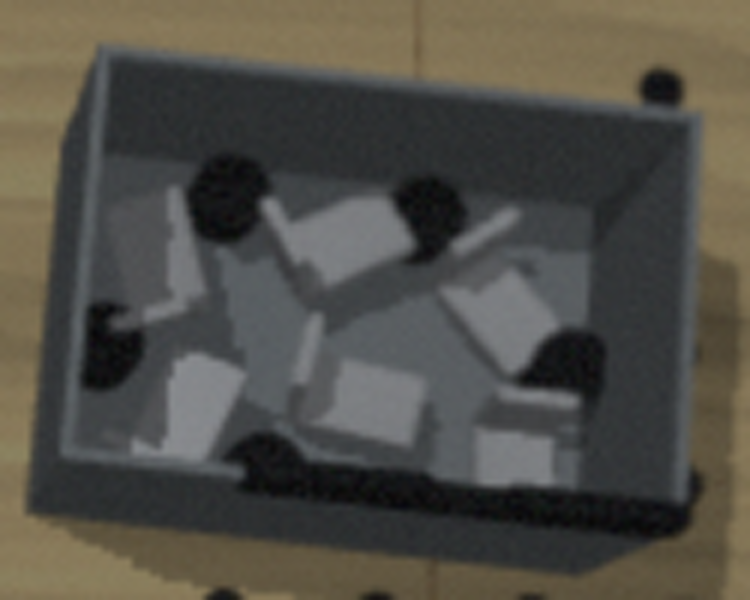

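View pics/s_cup.png

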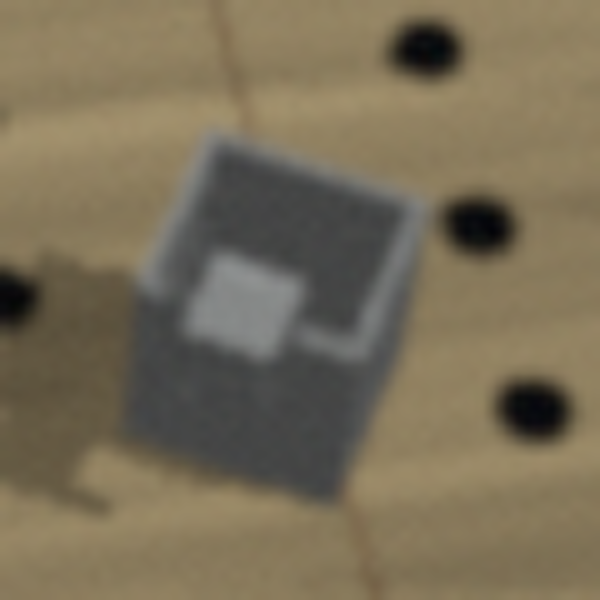

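View pics/s_bin.png

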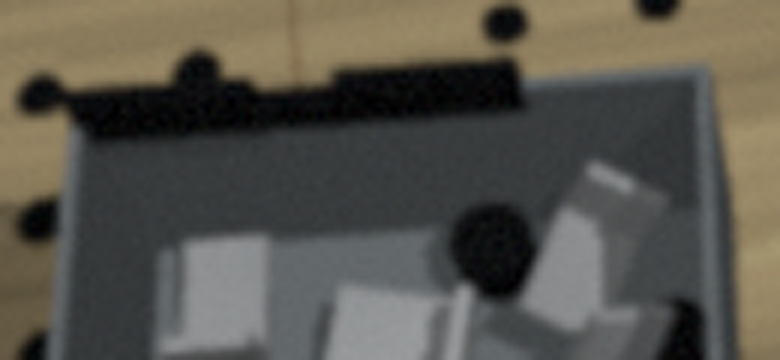

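The notch is visible in the scene view at px ~(142.5–155.5, 215). The rail spans px ~112–187 there, so its middle, and the notch with it, is shifted toward −y.

```bash
python3 - <<'E'
from h import *
from bench import optics
t=optics.get_calibration("top"); s=optics.get_calibration("scene")
f=lambda c,x0,y0,k:((c[0]+.5)/k-.5+x0,(c[1]+.5)/k-.5+y0)
T=[(95,335),(222,160),(432,300),(297,478)]
S=[(425,200),(360,360),(145,290),(213,132)]
for n,c,L,x0,y0 in [("top",t,T,185,205),("scene",s,S,280,140)]:
    P=np.array([onz(c,f(q,x0,y0,10),.06)[:2] for q in L]); print(n,P.round(4).tolist(),P.mean(0).round(4))
    for i in range(4):
        d=P[(i+1)%4]-P[i]; print(np.hypot(*d).round(4),np.degrees(np.arctan2(d[1],d[0])).round(1))
# hook roof strap in top
H=[(320,125),(395,185),(345,258),(275,195)]
P=np.array([onz(t,f(q,185,205,10),.075)[:2] for q in H]);print("hook",P.round(4).tolist())
# bin top rim, outer
B=[(100,45),(700,112),(685,505),(62,458)]
P=np.array([onz(t,f(q,305,110,6),.1)[:2] for q in B]);print("bin top",P.round(4).tolist(),P.mean(0))
for i in range(4):
    d=P[(i+1)%4]-P[i]; print(np.hypot(*d).round(4),np.degrees(np.arctan2(d[1],d[0])).round(1))
print("scene bin corners frontR(+y)", onz(s,f((708,66),100,200,6),.1).round(4))
for z in (.1,.105,.11):
  print(z,"rail scene ends", onz(s,f((520,62),100,200,6),z).round(4),onz(s,f((68,95),100,200,6),z).round(4))
  print("notch ends", onz(s,f((255,90),100,200,6),z).round(4),onz(s,f((333,85),100,200,6),z).round(4))
print("rail top view ends",onz(t,f((240,480),305,110,6),.11).round(4),onz(t,f((690,515),305,110,6),.11).round(4))
E
```

```text
top [[0.4823, 0.1986], [0.5181, 0.1749], [0.4912, 0.1316], [0.4552, 0.157]] [0.4867 0.1655]
0.0429 -33.6
0.0509 -121.9
0.044 144.8
0.0497 56.9
scene [[0.4749, 0.2], [0.5119, 0.1772], [0.4869, 0.1367], [0.4496, 0.1595]] [0.4808 0.1683]
0.0435 -31.8
0.0476 -121.7
0.0437 148.5
0.0478 58.1
hook [[0.5238, 0.1537], [0.5123, 0.1385], [0.4977, 0.1477], [0.5097, 0.162]]
bin top [[0.726, -0.0486], [0.7083, -0.2477], [0.5757, -0.2367], [0.5859, -0.0362]] [ 0.64898901 -0.14226568]
0.1999 -95.1
0.1331 175.3
0.2008 87.1
0.1407 -5.1
scene bin corners frontR(+y) [ 0.5807 -0.0341  0.1   ]
0.1 rail scene ends [ 0.5687 -0.0928  0.1   ] [ 0.5555 -0.2348  0.1   ]
notch ends [ 0.5641 -0.1764  0.1   ] [ 0.5666 -0.1519  0.1   ]
0.105 rail scene ends [ 0.5716 -0.0924  0.105 ] [ 0.5584 -0.2334  0.105 ]
notch ends [ 0.567  -0.1754  0.105 ] [ 0.5695 -0.1511  0.105 ]
0.11 rail scene ends [ 0.5744 -0.0919  0.11  ] [ 0.5613 -0.2321  0.11  ]
notch ends [ 0.5698 -0.1744  0.11  ] [ 0.5723 -0.1503  0.11  ]
rail top view ends [ 0.5782 -0.0913  0.11  ] [ 0.5705 -0.2342  0.11  ]
```

```bash
python3 - <<'E'
from h import *
from bench import optics,robot
o=robot.get_obs(); R=Ro.from_euler('xyz',o['ee_rot']).as_matrix()
w=optics.get_calibration("wrist"); C=Ro.from_rotvec(w['rvec']).as_matrix()
print("cam in tool",R.T@(-C.T@w['tvec']-o['tool_pos'])); print("cam axes in tool (cols)",(R.T@C.T).round(2))
goal=np.array([.484,.167,.2])
print("shift tool axes cm",(R.T@(goal-o['tool_pos'])*100).round(1))
for yaw in (-.567,2.574):
    Rg=Ro.from_euler('xyz',[np.pi,0,yaw]); print((Ro.from_matrix(R).inv()*Rg).as_rotvec().round(3))
E
```

```text
cam in tool [ 0.06712297  0.00068336 -0.16573769]
cam axes in tool (cols) [[-0.   -0.97 -0.23]
 [ 1.   -0.    0.  ]
 [-0.   -0.23  0.97]]
shift tool axes cm [ 51.  -51.1   2. ]
[-0.002  0.001  0.975]
[-1.000e-03 -2.000e-03 -2.166e+00]
```

Request:
apply_moves([
  [[1.5,-1.5,0],[0,0,0.04],1],
  [[4,-4,0],[0,0,0.08],1],
  [[6.5,-6.5,0],[0,0,0.12],1],
  [[9.3,-9.3,0],[0,0,0.17],1],
  [[12,-12,0],[0,0,0.22],1],
  [[14.8,-14.8,0],[0,0,0.27],1],
  [[17.5,-17.5,0],[0,0,0.32],1],
  [[20.3,-20.3,0],[0,0,0.37],1],
  [[23,-23,0],[0,0,0.42],1],
  [[25.5,-25.5,0],[0,0,0.48],1],
])

```text
time: 0.98
tool_pos: [0.3512, -0.1676, 0.2193]
ee_rot: [-3.141, -0.0, -0.075]
wrist_force: [1.3, -0.2, -0.2]
width: 0.0941
```

```bash
cat >> h.py <<'E'
def togoal(goal,yaw,o):
    "shift is relative to commanded pose ~ measured"
    R=Ro.from_euler('xyz',o['ee_rot'])
    return (R.inv().apply(np.array(goal)-o['tool_pos'])*100).round(2),(R.inv()*Ro.from_euler('xyz',[np.pi,0,yaw])).as_rotvec().round(3)
E
python3 - <<'E'
from h import *
from bench import robot
o=robot.get_obs(); print(o['time'],o['tool_pos'],o['ee_rot'],o['joint_positions'])
print(togoal([.484,.167,.2],-.567,o)); print(togoal([.455,.185,.2],-.567,o))
E
```

```text
0.9833 [ 0.35117431 -0.16756545  0.21932936] [-3.14146617e+00 -3.10083332e-04 -7.47946576e-02] [-5.91417776e-01 -2.80235652e-01  1.70739592e+00  2.65874059e-04
  1.71422524e+00  1.05421122e+00]
(array([ 10.74, -34.36,   1.94]), array([-0.   , -0.   ,  0.492]))
(array([  7.72, -35.93,   1.94]), array([-0.   , -0.   ,  0.492]))
```

Request:
apply_moves([
  [[1,-3.4,0.2],[0,0,0.05],1],
  [[2.1,-6.9,0.4],[0,0,0.1],1],
  [[3.2,-10.4,0.6],[0,0,0.15],1],
  [[4.3,-13.9,0.8],[0,0,0.2],1],
  [[5.4,-17.4,1],[0,0,0.25],1],
  [[6.5,-20.9,1.2],[0,0,0.3],1],
  [[7.6,-24.4,1.4],[0,0,0.35],1],
  [[8.7,-27.9,1.6],[0,0,0.4],1],
  [[9.7,-31.2,1.8],[0,0,0.45],1],
  [[10.7,-34.3,1.9],[0,0,0.49],1],
])

```text
time: 1.82
tool_pos: [0.4825, 0.1668, 0.1997]
ee_rot: [3.141, 0.001, -0.564]
wrist_force: [-0.0, -1.6, 1.3]
width: 0.0939
```

```bash
python3 - <<'E'
from h import *
from bench import robot,optics
im=optics.snapshot("wrist")
o=robot.get_obs(); print(o['time'],o['tool_pos'],o['ee_rot'],o['joint_positions'])
import time
w0=optics.get_calibration("wrist"); im=optics.snapshot("wrist"); cv2.imwrite("pics/w1.png",im[:,:,::-1])
import pickle; pickle.dump(w0,open("w1.pkl","wb")); print(robot.get_obs()['tool_pos'])
E
```

```text
1.8667 [0.48381088 0.17137018 0.19891663] [-3.13810636e+00  2.96561159e-03 -5.60546655e-01] [0.22690982 0.00954367 1.49231184 0.00457216 1.63935886 2.35857206]
[0.48280129 0.16828268 0.19902008]
```

View pics/w1.png

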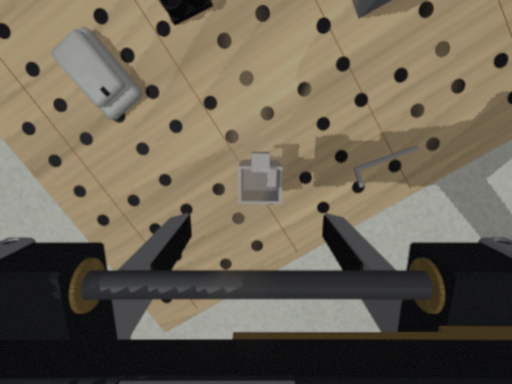

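The wrist view shows the cup at about (261,183) with the hook on its far side (261,158), and nothing between the fingers. I'll zoom in for corners.

```bash
python3 - <<'E'
from h import *
im=cv2.imread("pics/w1.png")
cv2.imwrite("pics/w1c.png",cv2.resize(im[145:210,230:295],None,fx=9,fy=9,interpolation=cv2.INTER_CUBIC))
E
```

```text
(no output)
```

View pics/w1c.png

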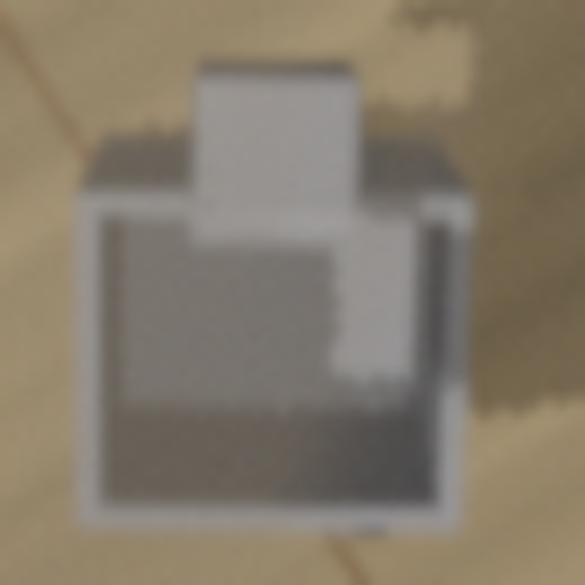

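```bash
python3 - <<'E'
from h import *
import pickle
from bench import robot
w=pickle.load(open("w1.pkl","rb"))
f=lambda c:((c[0]+.5)/9-.5+230,(c[1]+.5)/9-.5+145)
P=np.array([onz(w,f(q),.06)[:2] for q in [(78,195),(473,193),(462,528),(78,527)]]);print(P.round(4).tolist(),P.mean(0))
for i in range(4):
    d=P[(i+1)%4]-P[i]; print(np.hypot(*d).round(4),np.degrees(np.arctan2(d[1],d[0])).round(1))
H=np.array([onz(w,f(q),.075)[:2] for q in [(200,68),(357,70)]]);m=H.mean(0);print("hook front mid",m,np.degrees(np.arctan2(*(m-P.mean(0))[::-1])))
c=P.mean(0)
o=robot.get_obs();print(o['tool_pos'],o['ee_rot'])
print(togoal([c[0],c[1],.075],np.radians(-32.5),o))
E
```

```text
[[0.5157, 0.1758], [0.489, 0.1327], [0.4514, 0.1568], [0.4786, 0.2]] [0.48368855 0.16632428]
0.0507 -121.8
0.0447 147.3
0.051 57.8
0.0443 -33.1
hook front mid [0.51693838 0.14488556] -32.81298871715837
[0.48280129 0.16828268 0.19902008] [ 3.14128010e+00  2.27650734e-03 -5.57365639e-01]
(array([ 0.21,  0.12, 12.4 ]), array([0.   , 0.002, 0.01 ]))
```

Request:
apply_moves([
  [[0.1,0,1],[0,0,0],1],
  [[0.2,0.1,2.5],[0,0,0],1],
  [[0.2,0.1,4],[0,0,0],1],
  [[0.2,0.1,5.5],[0,0,0],1],
  [[0.2,0.1,7],[0,0,0],1],
  [[0.2,0.1,8.5],[0,0,0],1],
  [[0.2,0.1,9.5],[0,0,0],1],
  [[0.2,0.1,10],[0,0,0],1],
  [[0.2,0.1,10],[0,0,0],1],
  [[0.2,0.1,10],[0,0,0],1],
])

```text
time: 2.75
tool_pos: [0.4838, 0.1622, 0.1007]
ee_rot: [-3.142, -0.0, -0.563]
wrist_force: [0.8, -1.2, 0.0]
width: 0.094
```

```bash
python3 - <<'E'
from h import *
from bench import robot,optics
w=optics.get_calibration("wrist")
o=robot.get_obs();print(o['tool_pos'],o['ee_rot'],o['wrist_force'])
im=optics.snapshot("wrist"); cv2.imwrite("pics/w2.png",im[:,:,::-1])
print(togoal([.4837,.1663,.042],np.radians(-32.5),o))
E
```

```text
[0.48382342 0.1622324  0.10071389] [-3.14153203e+00 -4.02871700e-04 -5.62851603e-01] [ 0.84836589 -1.17124043  0.00623372]
(array([-0.23, -0.34,  5.87]), array([-0.   , -0.   ,  0.004]))
```

View pics/w2.png

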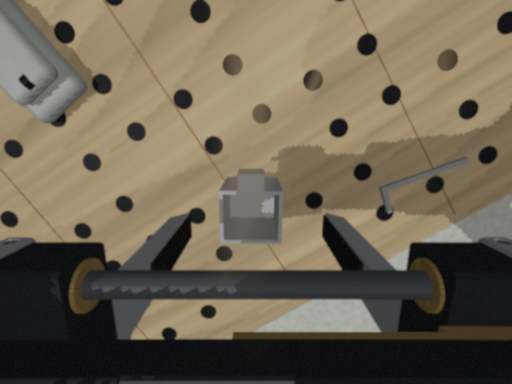

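Request:
apply_moves([
  [[-0.1,-0.2,0.5],[0,0,0],1],
  [[-0.2,-0.3,1.5],[0,0,0],1],
  [[-0.2,-0.3,2.5],[0,0,0],1],
  [[-0.2,-0.3,3.5],[0,0,0],1],
  [[-0.2,-0.3,4.5],[0,0,0],1],
  [[-0.2,-0.3,5.2],[0,0,0],1],
  [[-0.2,-0.3,5.8],[0,0,0],1],
  [[-0.2,-0.3,5.8],[0,0,0],1],
  [[-0.2,-0.3,5.8],[0,0,0],0.6],
  [[-0.2,-0.3,5.8],[0,0,0],0.6],
])

```text
time: 3.63
tool_pos: [0.484, 0.1664, 0.0429]
ee_rot: [-3.141, -0.001, -0.562]
wrist_force: [0.2, -0.6, -0.5]
width: 0.0837
```

```bash
python3 - <<'E'
from h import *
from bench import robot,optics
o=robot.get_obs();print(o['tool_pos'],o['ee_rot'],o['wrist_force'],o['width'])
im=optics.snapshot("wrist"); cv2.imwrite("pics/w3.png",im[:,:,::-1])
print(togoal([.4837,.1663,.042],np.radians(-32.5),o))
E
```

```text
[0.48403049 0.16642439 0.04285769] [-3.14104977e+00 -7.22624570e-04 -5.62222433e-01] [ 0.24428554 -0.57020271 -0.54151414] 0.08368937510412475
(array([-0.02,  0.03,  0.09]), array([-0.001, -0.001,  0.005]))
```

View pics/w3.png

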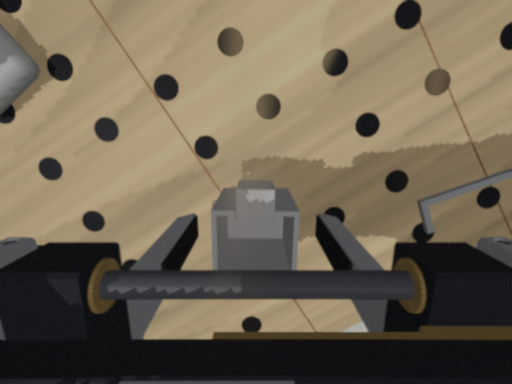

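The cup (212–298, 190–270) sits centred between the fingers, so I'll close on it.

Request:
apply_moves([
  [[0,0,0],[0,0,0],0.4],
  [[0,0,0],[0,0,0],0.4],
  [[0,0,0],[0,0,0],0.4],
  [[0,0,0],[0,0,0],0.4],
  [[0,0,0],[0,0,0],0.4],
  [[0,0,0],[0,0,0],0.4],
  [[0,0,0],[0,0,0],0.4],
  [[0,0,0],[0,0,0],0.4],
  [[0,0,0],[0,0,0],0.4],
  [[0,0,0],[0,0,0],0.4],
])

```text
time: 4.52
tool_pos: [0.4838, 0.1665, 0.0427]
ee_rot: [-3.141, -0.0, -0.562]
wrist_force: [0.6, 0.1, 0.9]
width: 0.0498
```

Request:
apply_moves([
  [[0,0,-0.5],[0,0,0],0.4],
  [[0,0,-1],[0,0,0],0.4],
  [[0,0,-2],[0,0,0],0.4],
  [[0,0,-3.5],[0,0,0],0.4],
  [[0,0,-5],[0,0,0],0.4],
  [[0,0,-7],[0,0,0],0.4],
  [[0,0,-9],[0,0,0],0.4],
  [[0,0,-11],[0,0,0],0.4],
  [[0,0,-12.5],[0,0,0],0.4],
  [[0,0,-13],[0,0,0],0.4],
])

```text
time: 5.35
tool_pos: [0.4851, 0.1667, 0.1765]
ee_rot: [-3.137, -0.005, -0.562]
wrist_force: [-0.2, 0.3, -0.5]
width: 0.05
```

```bash
python3 - <<'E'
from h import *
from bench import robot,optics
o=robot.get_obs();print(o['time'],o['tool_pos'],o['ee_rot'],o['wrist_force'],o['width'])
print(togoal([.505,-.157,.172],-.09,o))
E
```

```text
5.35 [0.48511855 0.16666691 0.17647856] [-3.13734333 -0.00460238 -0.5621756 ] [-0.17664996  0.27137696 -0.53628426] 0.04995335671183757
(array([18.93, 26.33,  0.42]), array([-0.003, -0.006, -0.472]))
```

Request:
apply_moves([
  [[1,1.3,0],[0,0,-0.03],0.4],
  [[2.5,3.5,0],[0,0,-0.07],0.4],
  [[4.5,6.3,0],[0,0,-0.12],0.4],
  [[6.8,9.4,0],[0,0,-0.17],0.4],
  [[9.2,12.7,0],[0,0,-0.23],0.4],
  [[11.6,16.1,0],[0,0,-0.29],0.4],
  [[14,19.4,0],[0,0,-0.35],0.4],
  [[16.3,22.6,0],[0,0,-0.41],0.4],
  [[18,25,0],[0,0,-0.45],0.4],
  [[18.9,26.3,0.2],[0,0,-0.47],0.4],
])

```text
time: 6.18
tool_pos: [0.5029, -0.1606, 0.1703]
ee_rot: [3.14, 0.0, -0.094]
wrist_force: [1.1, -0.5, -0.6]
width: 0.0497
```

```bash
python3 - <<'E'
from h import *
import pickle
from bench import robot,optics
optics.snapshot("scene");optics.snapshot("scene")
w=optics.get_calibration("wrist");o=robot.get_obs();im=optics.snapshot("wrist"); cv2.imwrite("pics/w4.png",im[:,:,::-1])
pickle.dump((w,o),open("w4.pkl","wb"))
im=optics.snapshot("scene"); cv2.imwrite("pics/s4.png",im[:,:,::-1])
im=optics.snapshot("top"); cv2.imwrite("pics/t4.png",im[:,:,::-1])
print(o['time'],o['tool_pos'],o['ee_rot'],o['wrist_force'],o['width'])
E
```

```text
6.2833 [ 0.50260529 -0.15942843  0.16947046] [ 3.14140652e+00  1.91725700e-03 -9.66324098e-02] [-1.09866509  0.27278563 -1.04107475] 0.050000385949907904
```

View pics/w4.png

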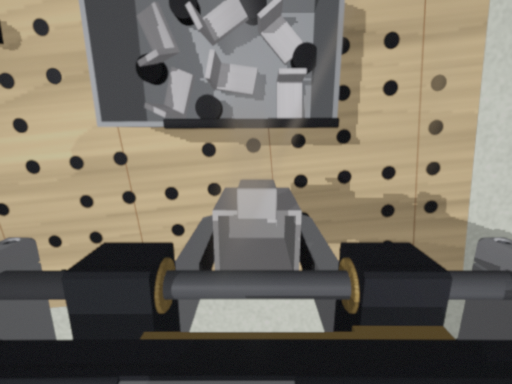

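View pics/s4.png

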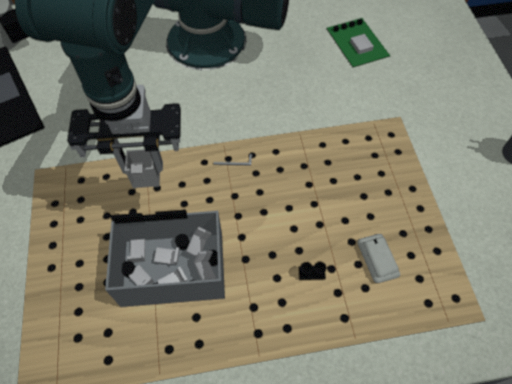

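The wrist view shows the rail at columns 164–338, row ~123. The hook's strap is at (257,203), almost opposite the middle of the rail. I'll zoom in to measure.

```bash
python3 - <<'E'
from h import *
im=cv2.imread("pics/w4.png")
cv2.imwrite("pics/w4a.png",cv2.resize(im[105:140,90:350],None,fx=3,fy=6,interpolation=cv2.INTER_CUBIC))
cv2.imwrite("pics/w4b.png",cv2.resize(im[170:275,200:315],None,fx=5,fy=5,interpolation=cv2.INTER_CUBIC))
g=im.max(2)
for u in (185,200,215,230,240,245,250,255,260,265,275,290,310,330): print(u,g[112:134,u])
print(g[123,155:175],g[123,330:348])
E
```

```text
185 [117 114 113 112 113 107  85  55  46  48  46  45  43  43  37  41  76 120
 142 147 150 152]
200 [ 43  44  44  45  51  58  56  45  44  43  44  43  42  39  38  49  94 128
 146 150 152 152]
215 [ 47  46  44  43  43  42  40  43  45  45  46  43  44  42  38  54  97 132
 148 152 152 152]
230 [117 117 116 117 115 107  91  78  76  77  76  77  76  77  76  83 110 136
 149 152 153 154]
240 [150 151 151 150 151 146 127 102  91  91  90  91  91  91  91 101 127 147
 152 153 153 153]
245 [150 151 150 151 150 146 127 102  93  92  93  93  92  94  93 102 128 148
 152 153 153 153]
250 [151 151 151 151 151 145 127 103  93  93  93  92  92  94  93 102 128 147
 152 153 153 153]
255 [151 151 151 151 150 145 127 102  92  94  93  93  94  93  94 104 129 148
 153 154 152 153]
260 [151 151 150 150 149 145 127 103  93  94  93  94  94  94  95 103 128 148
 153 153 153 152]
265 [151 151 151 151 150 145 125  95  83  82  82  84  81  82  82  94 126 149
 153 152 152 151]
275 [151 152 151 151 147 128  90  60  56  55  52  54  52  54  52  75 119 146
 152 151 150 149]
290 [191 190 189 189 184 161 114  75  67  69  72  74  76  78  82  97 127 146
 150 148 147 148]
310 [118 116 114 113 108  89  56  36  37  37  34  34  34  33  33  66 115 141
 146 145 145 145]
330 [ 89  89  90  89  85  70  44  32  33  33  34  31  32  28  41  78 118 139
 144 144 145 146]
[164 164 164 164 163 163 162 151 111  63  48  45  46  45  46  45  46  46
  47  46] [ 31  32  30  30  28  31  32  32  69 120 143 148 148 148 148 147 147 147]
```

View pics/w4a.png

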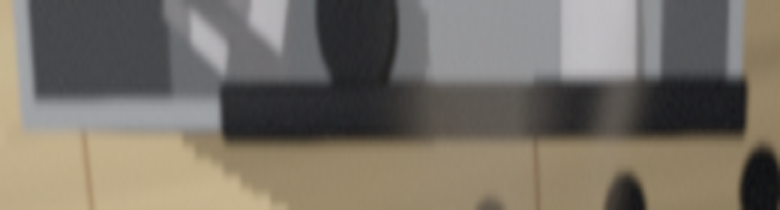

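View pics/w4b.png

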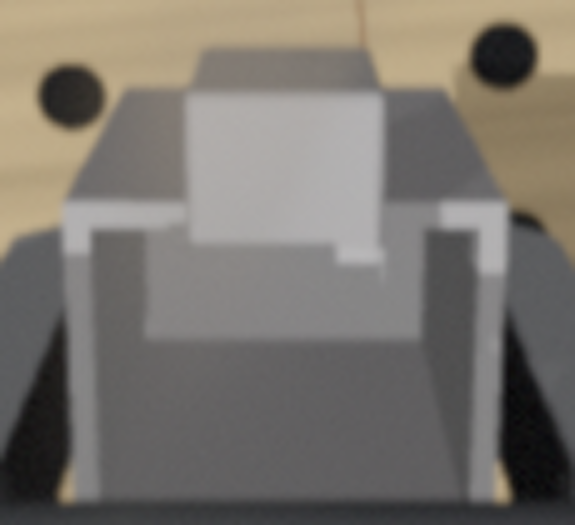

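```bash
python3 - <<'E'
from h import *
import pickle
w,o=pickle.load(open("w4.pkl","rb"))
f=lambda c:((c[0]+.5)/5-.5+200,(c[1]+.5)/5-.5+170)
R=Ro.from_euler('xyz',o['ee_rot']).as_matrix()
for z in (.1,.105,.11,.115):
    a,b=onz(w,(163.2,123.2),z),onz(w,(338.6,122.7),z)
    fr=[onz(w,(u,127.8),z) for u in (200,330)]
    d=a-b; print(z,"len",np.linalg.norm(d).round(4),"xaxis deg",np.degrees(np.arctan2(-d[0],d[1])).round(2),"mid",((a+b)/2).round(4), "in tool",(R.T@((a+b)/2-o['tool_pos'])).round(4), "thick",np.linalg.norm(onz(w,(250,118.3),z)-onz(w,(250,127.9),z)).round(4))
zt=o['tool_pos'][2]-.042+.075
for q in [(186,95),(383,95),(383,242),(190,242)]:
    print("hook tool",(R.T@(onz(w,f(q),zt)-o['tool_pos'])).round(4))
for q in [(65,202),(505,202)]:
    print("rim tool",(R.T@(onz(w,f(q),zt-.015)-o['tool_pos'])).round(4))
E
```

```text
0.1 len 0.1504 xaxis deg -5.39 mid [ 0.5743 -0.1625  0.1   ] in tool [ 0.0718 -0.0038  0.0693] thick 0.008
0.105 len 0.1472 xaxis deg -5.39 mid [ 0.5742 -0.1626  0.105 ] in tool [ 0.0717 -0.0037  0.0643] thick 0.0078
0.11 len 0.144 xaxis deg -5.39 mid [ 0.5741 -0.1627  0.11  ] in tool [ 0.0716 -0.0036  0.0593] thick 0.0076
0.115 len 0.1408 xaxis deg -5.39 mid [ 0.574  -0.1628  0.115 ] in tool [ 0.0715 -0.0035  0.0543] thick 0.0075
hook tool [ 0.0374 -0.0091 -0.0331]
hook tool [ 0.0373  0.0111 -0.0331]
hook tool [ 0.0214  0.0114 -0.033 ]
hook tool [ 0.0214 -0.009  -0.033 ]
rim tool [ 0.0211 -0.0246 -0.018 ]
rim tool [ 0.0211  0.0267 -0.018 ]
```

Request:
apply_moves([
  [[0.4,0,0],[0,0,0],0.4],
  [[1.2,-0.2,0.4],[0,0,0],0.4],
  [[2,-0.3,1],[0,0,0],0.4],
  [[2.8,-0.4,1.6],[0,0,0],0.4],
  [[3.5,-0.5,2.2],[0,0,0],0.4],
  [[4,-0.5,2.8],[0,0,0],0.4],
  [[4.3,-0.5,3.4],[0,0,0],0.4],
  [[4.4,-0.5,3.8],[0,0,0],0.4],
  [[4.4,-0.5,4],[0,0,0],0.4],
  [[4.4,-0.5,4],[0,0,0],0.4],
])

```text
time: 7.27
tool_pos: [0.5471, -0.1559, 0.1296]
ee_rot: [-3.141, 0.002, -0.092]
wrist_force: [0.3, 0.4, -0.8]
width: 0.0497
```

```bash
cat > look.py <<'E'
import sys,pickle
from h import *
from bench import robot,optics
n=sys.argv[1]
optics.snapshot("scene")
w=optics.get_calibration("wrist");o=robot.get_obs();im=optics.snapshot("wrist"); cv2.imwrite(f"pics/w{n}.png",im[:,:,::-1])
pickle.dump((w,o),open(f"w{n}.pkl","wb"))
s=optics.snapshot("scene")[:,:,::-1]; cv2.imwrite(f"pics/s{n}.png",cv2.resize(s[130:280,80:260],None,fx=4,fy=4,interpolation=cv2.INTER_CUBIC))
print(o['time'],o['tool_pos'],o['ee_rot'],o['wrist_force'],o['wrist_torque'],o['width'])
E
python3 look.py 5
```

```text
7.3167 [ 0.54731608 -0.15601176  0.13020163] [-3.14155878e+00  5.72011632e-04 -9.24129292e-02] [-0.45836723  0.1857766   0.04357638] [ 0.09343532 -0.03022499 -0.0121959 ] 0.04999442940033514
```

View pics/w5.png

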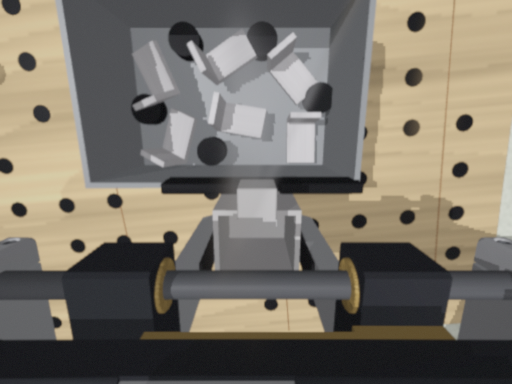

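View pics/s5.png

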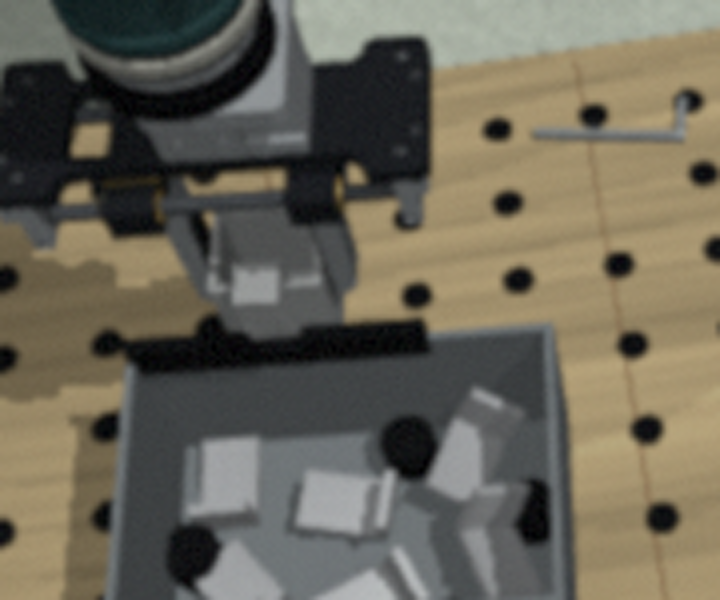

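The wrist view shows the rail at columns ~162–362, row 185, with the strap (257,198) covering its near edge. I'll measure the offset again.

```bash
cat > meas.py <<'E'
import sys,pickle
from h import *
n,r=sys.argv[1],int(sys.argv[2])
w,o=pickle.load(open(f"w{n}.pkl","rb")); im=cv2.imread(f"pics/w{n}.png"); g=im.max(2)
print(g[r,150:172],g[r,352:375])
for u in (185,195,205,310,330,345): print(u,g[r-13:r+14,u])
x,y=205,160
cv2.imwrite(f"pics/w{n}z.png",cv2.resize(im[y:y+70,150:375],None,fx=3.5,fy=7,interpolation=cv2.INTER_CUBIC))
E
python3 meas.py 5 185
```

```text
[169 170 169 169 170 169 169 169 169 162 137  84  48  43  44  43  45  45
  46  45  45  45] [ 37  35  34  36  37  36  36  36  35  37  48  92 134 150 152 153 152 153
 153 153 151 153 152]
185 [ 97  97  97  93  82  55  30  21  23  19  21  28  40  44  44  43  44  43
  39  37  44  97 160 193 200 201 202]
195 [ 97  97  98  96  81  55  28  22  22  21  23  27  35  42  44  43  44  42
  40  37  43  98 162 194 201 202 202]
205 [ 97  97  98  95  81  54  29  24  23  22  24  32  38  41  44  44  44  41
  41  38  34  34  42  76 126 169 192]
310 [ 97  97  96  93  76  46  25  24  18  21  24  30  33  34  38  38  38  36
  36  38  42  83 125 149 152 154 157]
330 [ 97  97  97  93  76  45  23  19  20  18  24  26  35  36  38  36  39  37
  37  35  45  80 125 149 155 158 158]
345 [101 101 100  98  78  44  22  21  23  19  22  30  33  34  35  38  37  36
  35  37  43  84 127 151 157 158 157]
```

View pics/w5z.png

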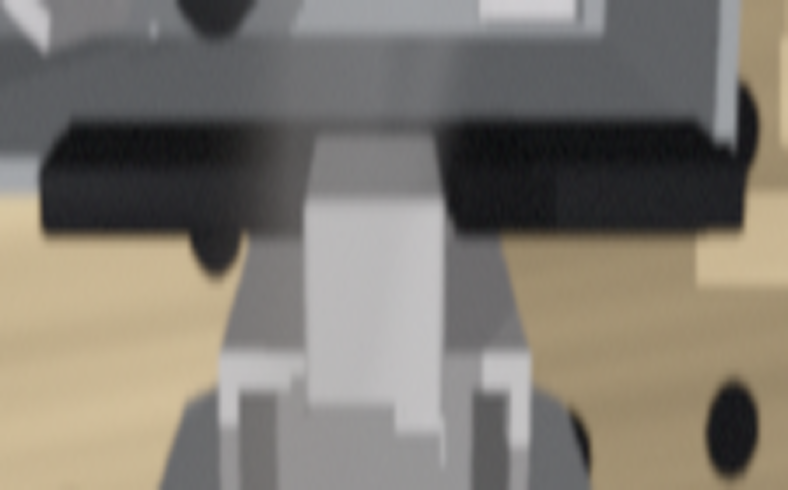

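```bash
python3 - <<'E'
from h import *
import pickle
w,o=pickle.load(open("w5.pkl","rb"))
R=Ro.from_euler('xyz',o['ee_rot']).as_matrix()
for z in (.11,.113,.116,.119):
    a,b=onz(w,(160.6,188.2),z),onz(w,(363.0,188.2),z); d=a-b;m=(a+b)/2
    print(z,"len",np.linalg.norm(d).round(4),"deg",np.degrees(np.arctan2(-d[0],d[1])).round(2),"mid",m.round(4),"tool",(R.T@(m-o['tool_pos'])).round(4))
g=lambda c:((c[0]+.5)/3.5-.5+150,(c[1]+.5)/7-.5+160)
zt=o['tool_pos'][2]+.033
for q in [(305,196),(443,196),(440,405),(305,405)]: print((R.T@(onz(w,g(q),zt)-o['tool_pos'])).round(4))
E
```

```text
0.11 len 0.1454 deg -5.31 mid [ 0.5723 -0.1631  0.11  ] tool [0.0255 0.0048 0.0202]
0.113 len 0.1431 deg -5.31 mid [ 0.5729 -0.1631  0.113 ] tool [0.0262 0.0047 0.0172]
0.116 len 0.1408 deg -5.31 mid [ 0.5736 -0.1631  0.116 ] tool [0.0269 0.0046 0.0142]
0.119 len 0.1384 deg -5.31 mid [ 0.5743 -0.1631  0.119 ] tool [0.0275 0.0046 0.0112]
[ 0.0379 -0.0091 -0.033 ]
[ 0.0379  0.0111 -0.033 ]
[ 0.0217  0.0109 -0.033 ]
[ 0.0217 -0.0094 -0.033 ]
```

Request:
apply_moves([
  [[0,0.1,0],[0,0,0],0.4],
  [[0,0.2,0],[0,0,0],0.4],
  [[-0.1,0.35,0.2],[0,0,0],0.4],
  [[-0.1,0.35,0.4],[0,0,0],0.4],
  [[-0.1,0.35,0.6],[0,0,0],0.4],
  [[-0.1,0.35,0.8],[0,0,0],0.4],
  [[-0.1,0.35,1],[0,0,0],0.4],
  [[-0.1,0.35,1],[0,0,0],0.4],
  [[-0.1,0.35,1],[0,0,0],0.4],
  [[-0.1,0.35,1],[0,0,0],0.4],
])

```text
time: 8.25
tool_pos: [0.5464, -0.1593, 0.1205]
ee_rot: [3.141, -0.0, -0.092]
wrist_force: [-0.0, 0.2, -0.0]
width: 0.0498
```

```bash
python3 look.py 6; python3 meas.py 6 203
```

```text
8.3 [ 0.5464058  -0.15936146  0.1206038 ] [ 3.14141421e+00 -2.85613038e-04 -9.21222898e-02] [-0.17726849 -1.02736198 -1.15692349] [-0.00221899  0.03786888 -0.00811092] 0.0497322180461411
[201 202 201 202 202 202 203 203 203 202 201 202 202 202 203 203 203 203
 202 202 202 202] [170 170 170 170 170 170 170 170 170 171 171 170 171 171 171 170 172 171
 170 171 170 171 171]
185 [ 44  42  40  40  37  71 135 180 198 202 202 203 203 202 201 199 197 195
 194 194 196 200 202 204 203 202 204]
195 [ 43  42  40  38  39  72 135 180 199 202 203 203 202 202 200 198 195 194
 193 196 200 203 204 204 204 204 206]
205 [ 43  40  40  39  36  36  34  36  36  39  79 143 184 198 198 197 195 195
 195 199 203 204 205 204 204 198 176]
310 [ 38  40  37  35  35  65 117 147 153 155 158 159 160 159 160 161 162 164
 165 165 163 162 159 159 159 160 155]
330 [ 36  38  38  39  37  64 117 148 157 159 159 158 158 160 162 162 165 165
 164 162 160 160 159 161 163 163 161]
345 [ 38  36  38  38  39  66 120 152 159 159 158 159 161 162 162 164 164 163
 161 159 160 159 162 163 162 160 159]
```

View pics/w6z.png

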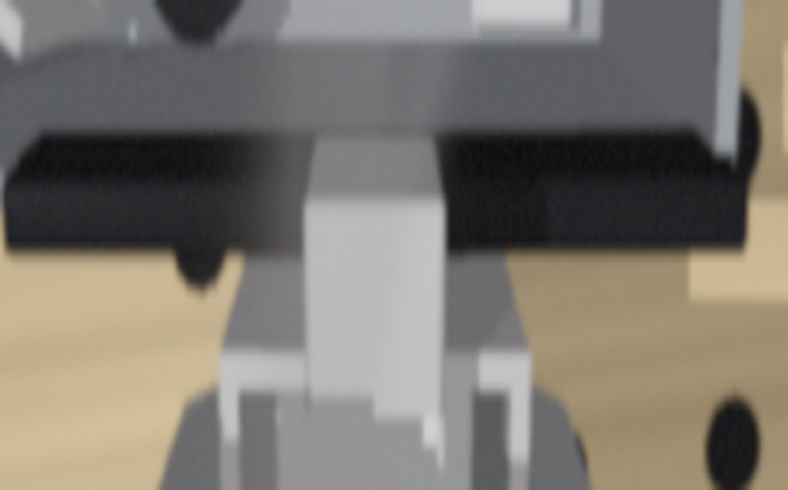

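View pics/s6.png

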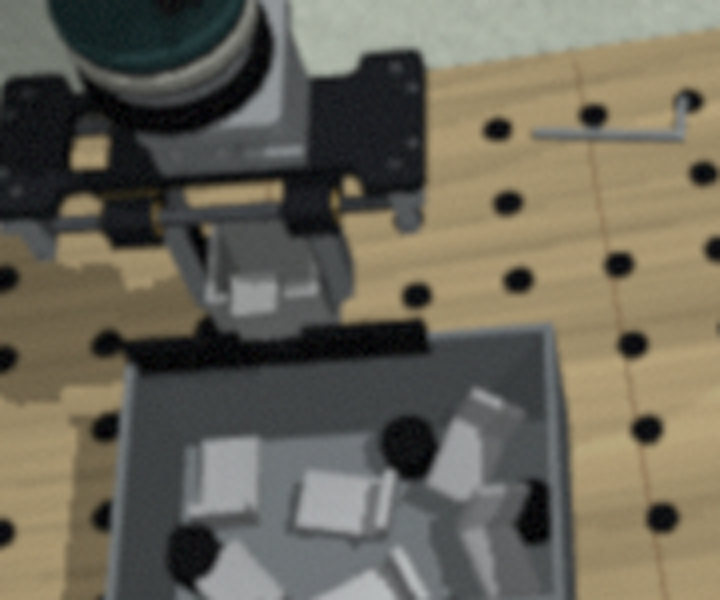

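```bash
python3 - <<'E'
from h import *
import pickle
w,o=pickle.load(open("w6.pkl","rb"))
R=Ro.from_euler('xyz',o['ee_rot']).as_matrix()
g=lambda c:((c[0]+.5)/3.5-.5+150,(c[1]+.5)/7-.5+160)
for z in (.113,.116,.119):
    a,b=onz(w,g((5,214)),z),onz(w,g((745,214)),z); d=a-b;m=(a+b)/2
    print(z,"len",np.linalg.norm(d).round(4),"deg",np.degrees(np.arctan2(-d[0],d[1])).round(2),"mid",m.round(4),"tool",(R.T@(m-o['tool_pos'])).round(4))
zt=o['tool_pos'][2]+.033
for q in [(305,196),(443,196)]: print((R.T@(onz(w,g(q),zt)-o['tool_pos'])).round(4))
E
```

```text
0.113 len 0.1419 deg -5.3 mid [ 0.5732 -0.163   0.113 ] tool [0.027  0.0012 0.0076]
0.116 len 0.1394 deg -5.3 mid [ 0.5739 -0.1631  0.116 ] tool [0.0277 0.0011 0.0046]
0.119 len 0.137 deg -5.3 mid [ 0.5746 -0.1631  0.119 ] tool [0.0284 0.0011 0.0016]
[ 0.0379 -0.0091 -0.033 ]
[ 0.0379  0.0111 -0.033 ]
```

Request:
apply_moves([
  [[0,0,0.3],[0,0,0],0.4],
  [[0,0,0.6],[0,0,0],0.4],
  [[0,0,0.9],[0,0,0],0.4],
  [[0,0,1.2],[0,0,0],0.4],
  [[0,0,1.5],[0,0,0],0.4],
  [[0,0,1.8],[0,0,0],0.4],
  [[0,0,2.1],[0,0,0],0.4],
  [[0,0,2.4],[0,0,0],0.4],
  [[0,0,2.4],[0,0,0],0.4],
  [[0,0,2.4],[0,0,0],0.4],
])

```text
time: 9.23
tool_pos: [0.5462, -0.1593, 0.0962]
ee_rot: [-3.142, 0.0, -0.092]
wrist_force: [-0.2, -0.4, -0.6]
width: 0.0499
```

```bash
python3 look.py 7; python3 meas.py 7 203 >/dev/null
```

```text
9.2833 [ 0.54631263 -0.15938719  0.09647041] [ 3.14151087e+00 -3.07577884e-05 -9.22994322e-02] [-1.41423974 -0.38647509 -0.7722961 ] [ 0.01016496  0.03663976 -0.01681919] 0.04987649940162598
```

View pics/w7z.png

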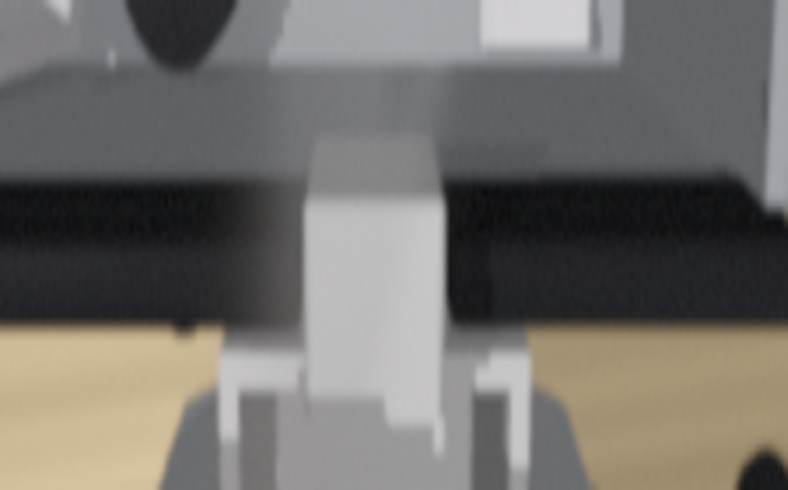

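View pics/s7.png

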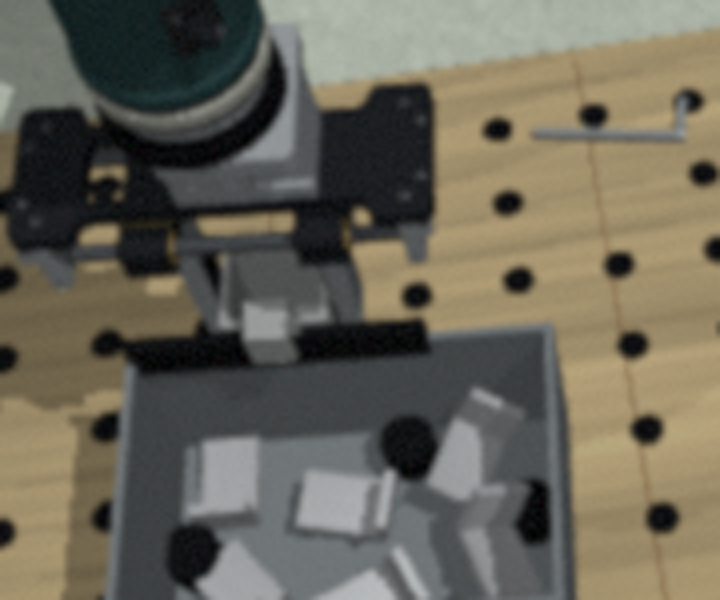

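The hook is over the rail with the tongue on the bin's inside, and it covers the notch in the scene view. I'll lower it in small steps and watch the force.

Request:
apply_moves([
  [[0,0,0.1],[0,0,0],0.4],
  [[0,0,0.2],[0,0,0],0.4],
  [[0,0,0.3],[0,0,0],0.4],
  [[0,0,0.4],[0,0,0],0.4],
  [[0,0,0.5],[0,0,0],0.4],
  [[0,0,0.6],[0,0,0],0.4],
  [[0,0,0.7],[0,0,0],0.4],
  [[0,0,0.8],[0,0,0],0.4],
  [[0,0,0.9],[0,0,0],0.4],
  [[0,0,0.9],[0,0,0],0.4],
])

```text
time: 10.22
tool_pos: [0.5461, -0.1593, 0.0872]
ee_rot: [-3.142, 0.0, -0.092]
wrist_force: [-0.2, -0.2, -1.4]
width: 0.0495
```

Request:
apply_moves([
  [[0,0,0.03],[0,0,0],0.4],
  [[0,0,0.06],[0,0,0],0.4],
  [[0,0,0.09],[0,0,0],0.4],
  [[0,0,0.12],[0,0,0],0.4],
  [[0,0,0.15],[0,0,0],0.4],
  [[0,0,0.18],[0,0,0],0.4],
  [[0,0,0.2],[0,0,0],0.4],
  [[0,0,0.2],[0,0,0],0.4],
  [[0,0,0.2],[0,0,0],0.4],
  [[0,0,0.2],[0,0,0],0.4],
])

```text
time: 11.05
tool_pos: [0.5463, -0.1594, 0.0855]
ee_rot: [3.141, -0.0, -0.092]
wrist_force: [0.1, 0.0, -0.7]
width: 0.05
```

Request:
apply_moves([
  [[0,0,0.03],[0,0,0],0.4],
  [[0,0,0.06],[0,0,0],0.4],
  [[0,0,0.09],[0,0,0],0.4],
  [[0,0,0.12],[0,0,0],0.4],
  [[0,0,0.15],[0,0,0],0.4],
  [[0,0,0.18],[0,0,0],0.4],
  [[0,0,0.2],[0,0,0],0.4],
  [[0,0,0.2],[0,0,0],0.4],
  [[0,0,0.2],[0,0,0],0.4],
  [[0,0,0.2],[0,0,0],0.4],
])

```text
time: 11.88
tool_pos: [0.5463, -0.1594, 0.0835]
ee_rot: [3.142, -0.0, -0.092]
wrist_force: [0.2, 0.2, -1.5]
width: 0.0495
```

```bash
python3 look.py 8; python3 meas.py 8 203 >/dev/null
```

```text
11.9333 [ 0.54628555 -0.15934415  0.08349568] [ 3.14154255e+00 -3.52255721e-05 -9.22110916e-02] [ 0.71502368  0.165332   -1.44899322] [0.07607451 0.00174596 0.02812571] 0.0493853959624568
```

View pics/w8z.png

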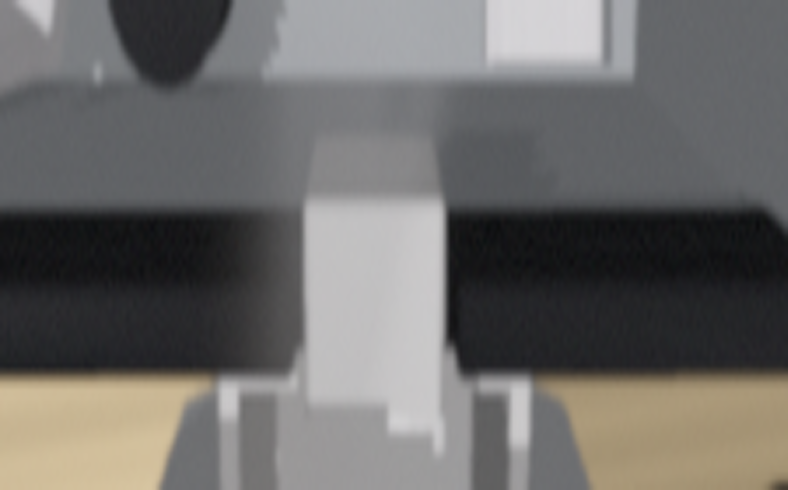

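View pics/s8.png

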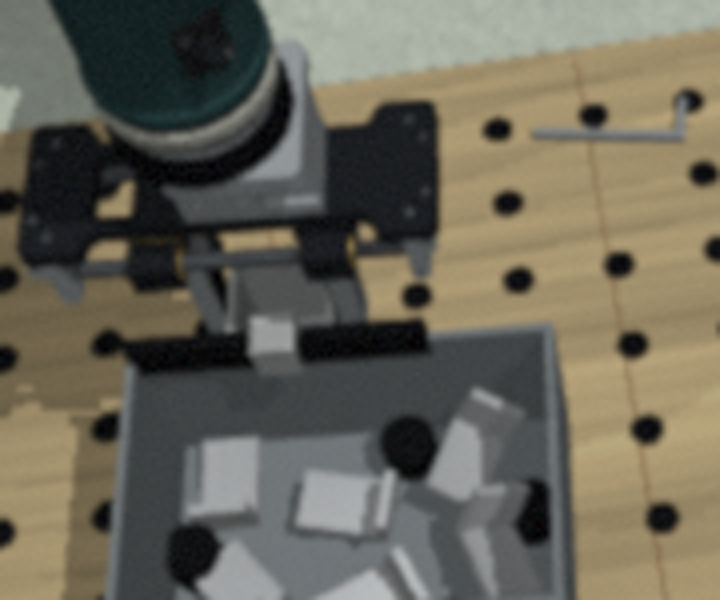

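Through the notch the cup shows on both sides of the hook (zoom columns 297–305 and 443–460). So the hook is inside the notch with a gap each side, about 0.6 mm off centre. I'll keep lowering.

Request:
apply_moves([
  [[0,0.05,0.04],[0,0,0],0.4],
  [[0,0.05,0.08],[0,0,0],0.4],
  [[0,0.05,0.12],[0,0,0],0.4],
  [[0,0.05,0.16],[0,0,0],0.4],
  [[0,0.05,0.2],[0,0,0],0.4],
  [[0,0.05,0.24],[0,0,0],0.4],
  [[0,0.05,0.28],[0,0,0],0.4],
  [[0,0.05,0.32],[0,0,0],0.4],
  [[0,0.05,0.36],[0,0,0],0.4],
  [[0,0.05,0.4],[0,0,0],0.4],
])

```text
time: 12.87
tool_pos: [0.5462, -0.1598, 0.0794]
ee_rot: [3.142, 0.0, -0.092]
wrist_force: [-0.3, -0.9, -1.6]
width: 0.0499
```

Request:
apply_moves([
  [[0,0,0.02],[0,0,0],0.4],
  [[0,0,0.04],[0,0,0],0.4],
  [[0,0,0.06],[0,0,0],0.4],
  [[0,0,0.08],[0,0,0],0.4],
  [[0,0,0.1],[0,0,0],0.4],
  [[0,0,0.1],[0,0,0],0.4],
  [[0,0,0.1],[0,0,0],0.4],
  [[0,0,0.1],[0,0,0],0.4],
  [[0,0,0.1],[0,0,0],0.4],
  [[0,0,0.1],[0,0,0],0.4],
])

```text
time: 13.7
tool_pos: [0.5463, -0.1598, 0.0785]
ee_rot: [3.142, -0.0, -0.092]
wrist_force: [0.3, -0.4, 0.4]
width: 0.0498
```

Request:
apply_moves([
  [[0,0,0.01],[0,0,0],0.4],
  [[0,0,0.02],[0,0,0],0.4],
  [[0,0,0.03],[0,0,0],0.4],
  [[0,0,0.04],[0,0,0],0.4],
  [[0,0,0.05],[0,0,0],0.4],
  [[0,0,0.05],[0,0,0],0.4],
  [[0,0,0.05],[0,0,0],0.4],
  [[0,0,0.05],[0,0,0],0.4],
  [[0,0,0.05],[0,0,0],0.4],
  [[0,0,0.05],[0,0,0],0.4],
])

```text
time: 14.53
tool_pos: [0.5463, -0.1599, 0.078]
ee_rot: [3.141, -0.0, -0.092]
wrist_force: [-0.5, 0.1, -0.6]
width: 0.0499
```

Request:
apply_moves([
  [[0,0,0.01],[0,0,0],0.4],
  [[0,0,0.02],[0,0,0],0.4],
  [[0,0,0.03],[0,0,0],0.4],
  [[0,0,0.04],[0,0,0],0.4],
  [[0,0,0.05],[0,0,0],0.4],
  [[0,0,0.05],[0,0,0],0.4],
  [[0,0,0.05],[0,0,0],0.4],
  [[0,0,0.05],[0,0,0],0.4],
  [[0,0,0.05],[0,0,0],0.4],
  [[0,0,0.05],[0,0,0],0.4],
])

```text
time: 15.37
tool_pos: [0.5463, -0.1599, 0.0775]
ee_rot: [3.141, -0.0, -0.092]
wrist_force: [-0.3, 0.8, -0.2]
width: 0.0497
```

```bash
python3 look.py 9; python3 meas.py 9 203 >/dev/null
```

```text
15.4167 [ 0.54623959 -0.1598636   0.07748405] [ 3.14149959e+00 -1.46705950e-05 -9.22046804e-02] [-0.74129717  0.22760264 -0.67234326] [ 0.06634153 -0.00938405  0.00502846] 0.049946641012267416
```

View pics/w9z.png

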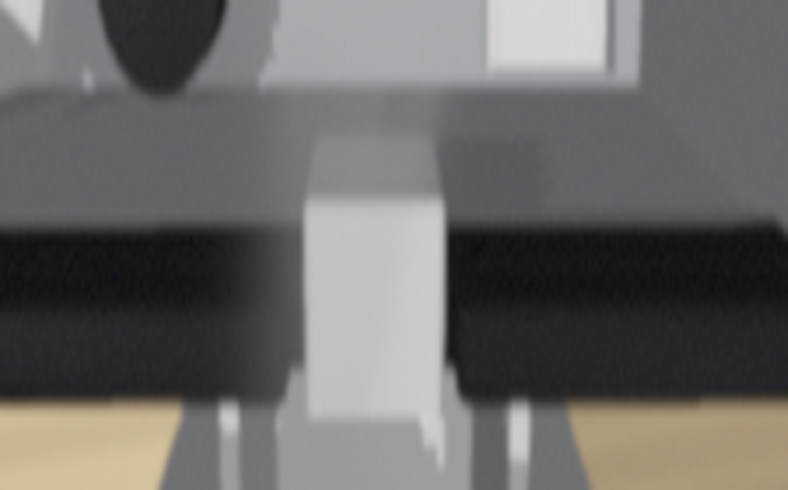

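View pics/s9.png

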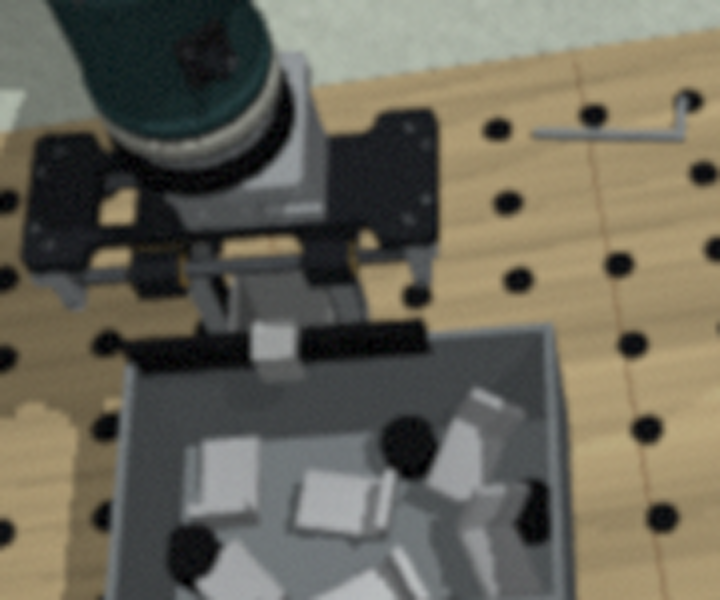

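Request:
apply_moves([
  [[0,0,0.02],[0,0,0],0.4],
  [[0,0,0.04],[0,0,0],0.4],
  [[0,0,0.06],[0,0,0],0.4],
  [[0,0,0.08],[0,0,0],0.4],
  [[0,0,0.1],[0,0,0],0.4],
  [[0,0,0.1],[0,0,0],0.4],
  [[0,0,0.1],[0,0,0],0.4],
  [[0,0,0.1],[0,0,0],0.4],
  [[0,0,0.1],[0,0,0],0.4],
  [[0,0,0.1],[0,0,0],0.4],
])

```text
time: 16.35
tool_pos: [0.5463, -0.1599, 0.0766]
ee_rot: [3.141, -0.0, -0.092]
wrist_force: [0.4, -0.9, -0.2]
width: 0.05
```

Request:
apply_moves([
  [[0,0,0.01],[0,0,0],0.4],
  [[0,0,0.02],[0,0,0],0.4],
  [[0,0,0.03],[0,0,0],0.4],
  [[0,0,0.04],[0,0,0],0.4],
  [[0,0,0.05],[0,0,0],0.4],
  [[0,0,0.06],[0,0,0],0.4],
  [[0,0,0.07],[0,0,0],0.4],
  [[0,0,0.07],[0,0,0],0.4],
  [[0,0,0.07],[0,0,0],0.4],
  [[0,0,0.07],[0,0,0],0.4],
])

```text
time: 17.18
tool_pos: [0.5462, -0.1599, 0.0758]
ee_rot: [3.141, -0.0, -0.092]
wrist_force: [0.9, -0.1, -0.8]
width: 0.0501
```

Request:
apply_moves([
  [[0,0,0.01],[0,0,0],0.4],
  [[0,0,0.02],[0,0,0],0.4],
  [[0,0,0.03],[0,0,0],0.4],
  [[0,0,0.04],[0,0,0],0.4],
  [[0,0,0.05],[0,0,0],0.4],
  [[0,0,0.06],[0,0,0],0.4],
  [[0,0,0.07],[0,0,0],0.4],
  [[0,0,0.07],[0,0,0],0.4],
  [[0,0,0.07],[0,0,0],0.4],
  [[0,0,0.07],[0,0,0],0.4],
])

```text
time: 18.02
tool_pos: [0.5462, -0.1599, 0.0751]
ee_rot: [3.141, 0.0, -0.092]
wrist_force: [0.5, 0.0, -0.9]
width: 0.0497
```

Request:
apply_moves([
  [[0,0,0.01],[0,0,0],0.4],
  [[0,0,0.02],[0,0,0],0.4],
  [[0,0,0.03],[0,0,0],0.4],
  [[0,0,0.04],[0,0,0],0.4],
  [[0,0,0.05],[0,0,0],0.4],
  [[0,0,0.06],[0,0,0],0.4],
  [[0,0,0.07],[0,0,0],0.4],
  [[0,0,0.07],[0,0,0],0.4],
  [[0,0,0.07],[0,0,0],0.4],
  [[0,0,0.07],[0,0,0],0.4],
])

```text
time: 18.85
tool_pos: [0.5463, -0.1599, 0.0747]
ee_rot: [3.141, -0.0, -0.092]
wrist_force: [-2.1, 0.8, 2.2]
width: 0.05
```

Motion fell short (0.4 mm for 0.7 mm commanded) and the vertical force rose to +2 N, so this looks like contact. I'll check before letting go.

```bash
python3 look.py 10; python3 meas.py 10 203 >/dev/null; python3 -c "
from bench import robot;print(robot.get_obs()['wrist_force'])"
```

```text
18.9 [ 0.54630945 -0.15989494  0.07468029] [ 3.14144999e+00 -3.21425238e-04 -9.22348623e-02] [-0.47108976  0.29211014  1.76038338] [0.13375469 0.16165783 0.02339062] 0.04980290811698735
[-2.30957936  0.81746723  2.34019852]
```

View pics/w10z.png

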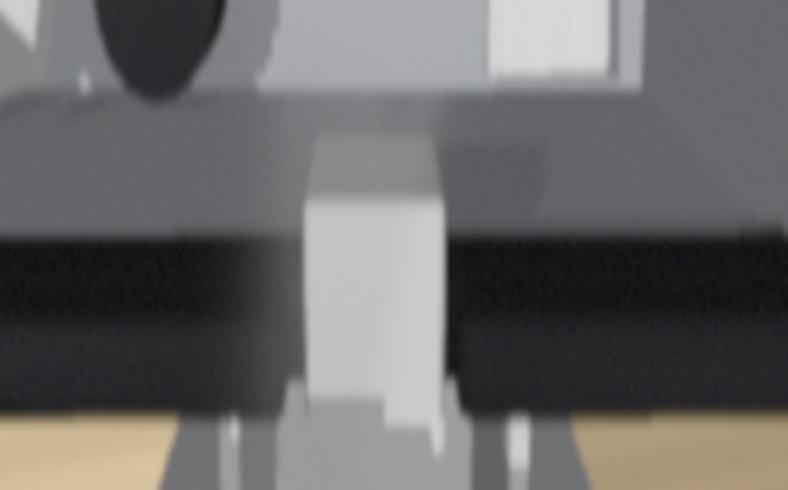

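View pics/s10.png

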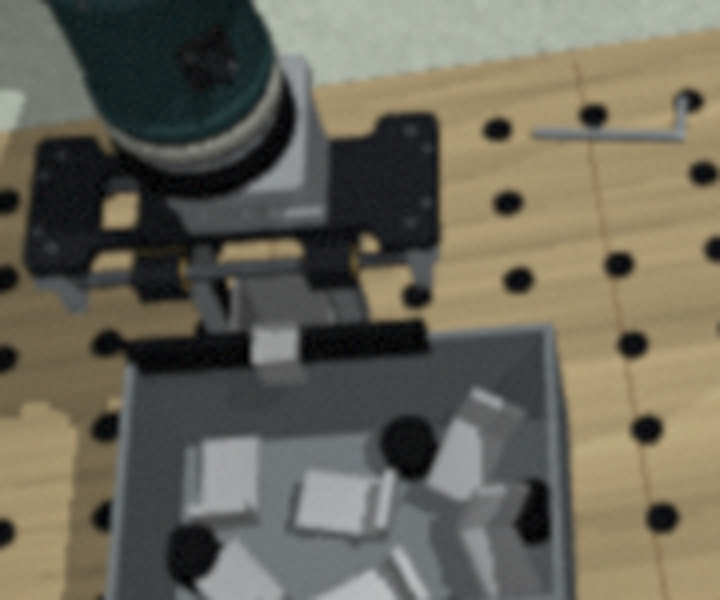

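The hook is fully down in the notch: the cup is visible on both sides, and there is a steady +2 to 3 N upward. I'll open the gripper slowly in place.

Request:
apply_moves([
  [[0,0,0],[0,0,0],0.53],
  [[0,0,0],[0,0,0],0.54],
  [[0,0,0],[0,0,0],0.55],
  [[0,0,0],[0,0,0],0.57],
  [[0,0,0],[0,0,0],0.6],
  [[0,0,0],[0,0,0],0.65],
  [[0,0,0],[0,0,0],0.7],
  [[0,0,0],[0,0,0],0.75],
  [[0,0,0],[0,0,0],0.75],
  [[0,0,0],[0,0,0],0.75],
])

```text
time: 19.83
tool_pos: [0.5463, -0.1599, 0.0744]
ee_rot: [3.141, -0.0, -0.092]
wrist_force: [-0.6, 0.0, -0.5]
width: 0.0704
```

```bash
python3 look.py 11
```

```text
19.8833 [ 0.54626525 -0.15987464  0.07440083] [ 3.14149313e+00 -9.34103407e-05 -9.21999623e-02] [ 0.40916137 -0.09819808  0.36742746] [ 0.01472407 -0.03131891 -0.00212761] 0.0706995134196123
```

View pics/w11.png

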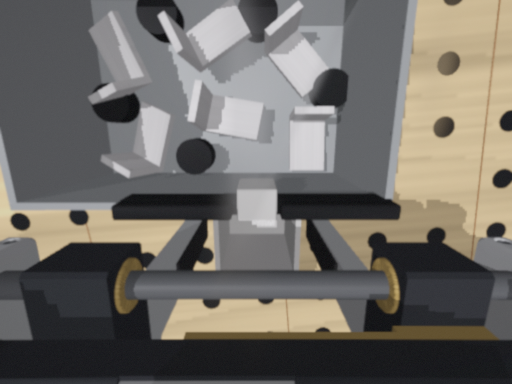

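View pics/s11.png

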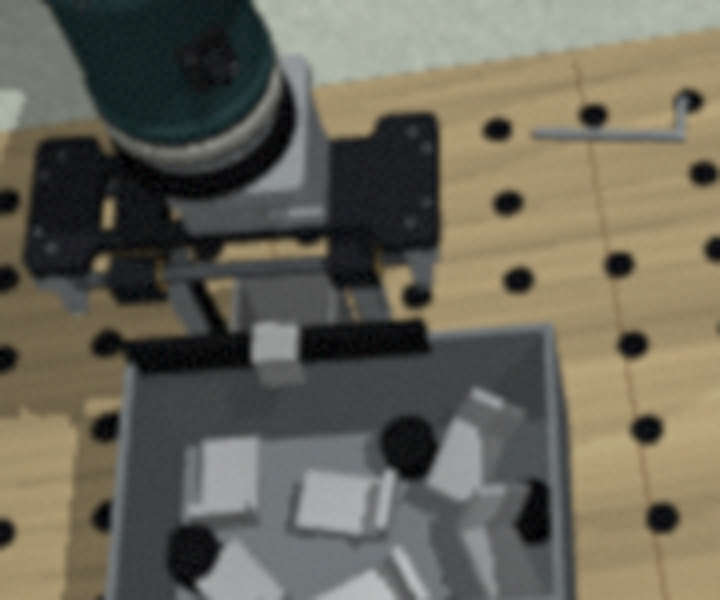

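The cup hangs in the notch (wrist strap at 257,198) with both fingers clear of it. I'll withdraw straight up, slowly at first.

Request:
apply_moves([
  [[0,0,-0.3],[0,0,0],0.75],
  [[0,0,-0.8],[0,0,0],0.75],
  [[0,0,-1.5],[0,0,0],0.75],
  [[0,0,-2.5],[0,0,0],0.75],
  [[0,0,-3.5],[0,0,0],0.75],
  [[0,0,-5],[0,0,0],0.75],
  [[0,0,-7],[0,0,0],0.75],
  [[0,0,-9],[0,0,0],0.75],
  [[0,0,-11],[0,0,0],0.75],
  [[0,0,-12],[0,0,0],0.75],
])

```text
time: 20.82
tool_pos: [0.5475, -0.1603, 0.199]
ee_rot: [3.14, -0.006, -0.092]
wrist_force: [-0.5, 0.1, 1.0]
width: 0.0704
```

Request:
apply_moves([
  [[-1,0,0],[0,0,0],0.75],
  [[-3,0,0],[0,0,0],0.75],
  [[-5,0,0],[0,0,0],0.75],
  [[-7,0,0],[0,0,0],0.75],
  [[-9,0,0],[0,0,0],0.75],
  [[-10,0,0],[0,0,0],0.75],
  [[-10,0,0],[0,0,0],0.75],
  [[-10,0,0],[0,0,0],0.75],
  [[-10,0,0],[0,0,0],0.75],
  [[-10,0,0],[0,0,0],0.75],
])

```text
time: 21.65
tool_pos: [0.4473, -0.1507, 0.1941]
ee_rot: [-3.141, 0.0, -0.092]
wrist_force: [-0.5, 0.1, -1.2]
width: 0.0709
```

```bash
python3 look.py 12; python3 - <<'E'
from h import *
from bench import optics
s=optics.snapshot("top")[:,:,::-1]; cv2.imwrite("pics/t12.png",cv2.resize(s[110:260,290:440],None,fx=4,fy=4,interpolation=cv2.INTER_CUBIC))
E
```

```text
21.7 [ 0.44728842 -0.15073127  0.19412835] [-3.14148650e+00  2.06290459e-04 -9.19277161e-02] [-0.85083323  0.63640808  0.42908945] [-0.00758925  0.03972444  0.00734498] 0.0703703064713189
```

View pics/w12.png

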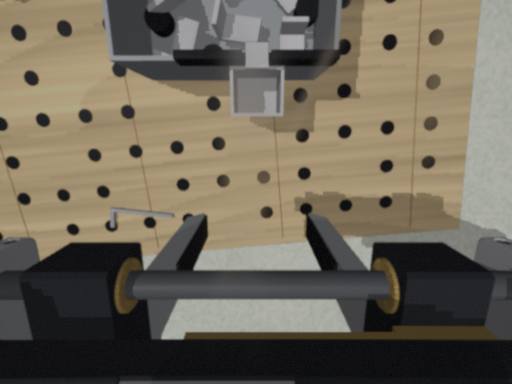

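View pics/s12.png

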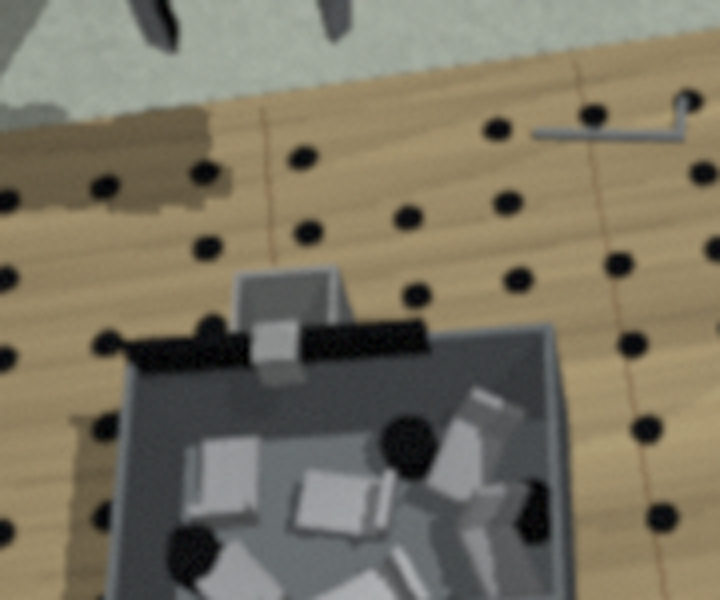

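View pics/t12.png

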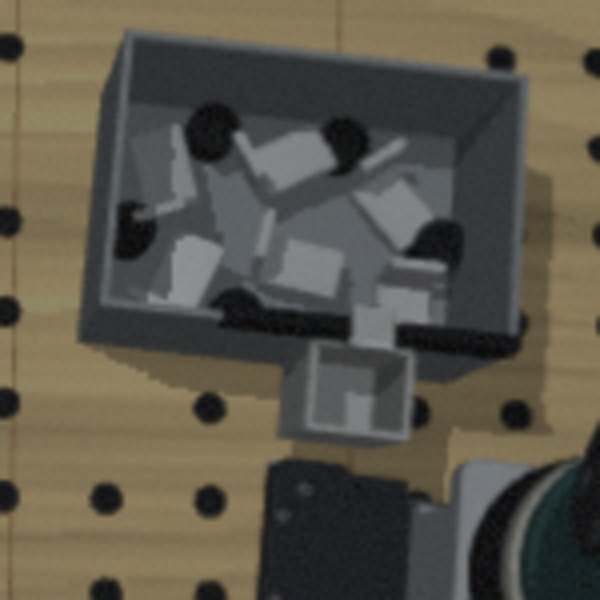

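All three views show the cup hanging upright on the front wall, with its strap between the notch ends and the gripper well clear. I'm handing in.

```bash
python3 -c "
from bench import job,robot
print(robot.get_obs()['time']); print(job.close_job())"
```

```text
21.85
the job is handed in; nothing more can be done
None
```

The cup is hanging by its hook in the rail's notch, released, and the job was handed in at 21.9 s; no verdict was given.

- **Hanging it:** I gripped the cup across its plain sides and found the notch by eye at about (0.574, -0.163) m. I lowered the hook straight into it, so no sliding along the rail was needed. I stopped when the vertical wrist force rose by about 3 N, then let go.
- **Last checks:** the wrist, scene and top views all show the cup upright outside the bin, with the hook strap between the notch ends. The gripper is well away and free of the cup. The hex key looks where it was in the last pictures. The mouse and holder were out of frame at the end; the arm never went near them.
- **Disagreements:**
  - The first scene and top views put the cup about 6 mm apart, which the wrist camera settled.
  - The hook met the notch floor about 2–3 mm lower than I estimated from the pictures. I take that as camera height error.
  - I did not measure the hook's seated height again after releasing the cup.

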